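# Nest a set of domed bowl covers for packing

### The arm

A 6-joint arm with a two-finger parallel gripper is mounted at the origin on the work surface. World frame = base frame: x ahead of the robot, y to its left, z up, the work surface at z = 0. Lengths are in mm, angles in rad, forces in N, time in s.
With the tool pointing down it reaches from about 350 to 775 mm from the base axis. Payload 7.3 kg.
Tool frame: the origin (TCP) lies between the finger pads; the fingertips stand 22 mm ahead of it and the grasp point (between the pads) lies 3 mm ahead of it; z points along the fingers, x is the direction in which the jaws open and shut, and the axes are right-handed (so a half turn about z gives the same grasp; the last joint's range is limited). The gripper opens to 92 mm and grips with 3 to 60 N. Pads are 19 mm wide; open, the fingers measure 130 mm over their backs; the gripper's body (75 mm by 190 mm) begins 47 mm behind the grasp point.
Start: joints at [-1.296, 0.342, 1.524, -0, 1.275, -0.146], TCP at [214.481, -479.208, 248.741] pointing down, gripper open.
Joint ranges: [-2.53, 2.53], [-0.77, 2.02], [0.04, 2.7], [-1, 4.14], [0.28, 2.66], [-3.11, 3.11]. Speed limits (rad/s): [2.57, 2.57, 3.14, 3.14, 3.14, 3.14].

### API

Orientations are given as [roll, pitch, yaw] about the fixed x, y, z axes, in that order (R = Rz(yaw) Ry(pitch) Rx(roll)).
In Python, from plant import * gives the robot as it stands. The module is installed in compiled form; this text tells all that it offers.
- The arm moves only by the shell command python3 -m handwheel 'ROWS' [OPENING]. ROWS is a JSON object of lists of equal length, an entry for each row: "translation": the shift along the world's x, y, z in units of 15 cm (1.0 is 15 cm), a list of three; "twist": the turn about the world's z in units of 90 degrees (1.0 is 90 degrees). In form: {"translation": [[tx, ty, tz], ...], "twist": [twist, ...]}. A call has exactly 8 rows; each row shifts and turns the pose as measured when the row begins; what a row does not reach is not made up. A row lasts 1/8 s, in which the tool goes at most 62.5 mm and 10.7 degrees, less where a joint would pass 70% of its speed; a pose out of reach is approached as far as the arm can. A call with a number of a shift or a turn outside -1 to 1 is refused whole. A call with a gripper value outside its range is refused whole. OPENING is the closure in counts, from 0 (fully open) to 255 (shut), set as the call begins (- or left out, the last holds). The fingers move at their own pace and stop on an object; the grip force is fixed at half the most. Time passes only in rows, so rows that do not move let the fingers close, or fill a call up. It gives the time, the measured TCP pose, the force and the opening at its end, in the units of the state.
- get_obs(): the state, without advancing time (a new reading comes with each control period).
- capture(name): name is "side" or "top"; returns a dict with "img" (384x512x3 uint8, red, green, blue), "vertical_fov" (degrees; the focal length in pixels is half the picture's height over the tangent of half this angle, whatever the lens; pixels are square), "cx", "cy" (the principal point, pixels), "world_from_camera" (4x4, takes a point from camera to world coordinates). Camera axes: x right, y up, looking along -z (the intrinsics and any distortion apply to the point x, -y, -z); pixel columns grow to the right and rows downward; lengths in mm; the calibration is good to about 2 mm. A picture is of the moment at which its call begins. There is no depth.
- close_job(): hands the job in, once; it reports no verdict.
Trained networks look in the newest picture that a camera, given by its name, has taken for a name from the list of things; names that differ only in an ending like _2 or _b are one class to them, and where a whole thing is asked for, a point or a joint stands for the part that bears it (a point fixed in the world has none). Each returns a list of dicts, best first, with "score" (0 to 1); they miss things now and then, are a little off and sometimes report something else, mostly with a low value. They report only what shows in the picture. A call takes as long as a camera call. They do not tell look-alikes from the thing itself.
- search_frame(camera, label): "position" ([x, y, z] in mm, in the coordinates of the camera as it stood for that picture, good to about 4 mm: the middle of the surface that is visible of it).
- spot_point(camera, label): "position" ([x, y, z] in mm, in the coordinates of the camera as it stood for that picture, good to about 4 mm: a listed point, or the origin of a listed thing).
The state is a dict: "time": time; "joint_positions": joint angles; "dq": joint speeds; "tau": joint torques, N m; "tool_pos": TCP position; "tcp_rot": TCP orientation; "contact_force": force on the tool from outside, world axes, zero at the start; "moment": the same for the moment, N m; "grip_width": finger opening in mm.
Only numpy, scipy, OpenCV 4.12 (cv2) and the standard library are available. Lean on these libraries where they do the work, as an engineer would, in place of code of your own. Each camera call takes 0.05 s, during which the arm holds its last target.

### The job

Nest the set of three domed bowl covers for packing. The largest already lies crown down in the cardboard collar: take the middle one and the smallest, shallowest one off their sloping stands and set them in, crown down, the middle one cupped inside the largest and then the smallest cupped inside the middle one, each level and fully seated with its rim band resting on the band below. Set them down rather than dropping them, and leave the carton, the jar and the tape roll where they are.

Things in the scene. Friction and masses are not known exactly. Their poses are not given: they have to be found in the camera images.
- large_cover: largest cover, 320 g: thin aluminium dome, flat 65 mm crown, dark rubber rim band. Origin: centre of the crown's outer face; z runs out through the mouth (z up = crown down). Dome z = 0 to 52 mm, 136 mm across at the top; band z = 52 to 72, diameter 156 outside, 134 inside: pinch this 11 mm wall. Loose in the collar, mouth 80 mm up
- middle_cover: middle cover, 130-210 g: thin aluminium dome, flat 60 mm crown, dark rubber rim band. Origin: centre of the crown's outer face; z runs out through the mouth (z up = crown down). Dome z = 0 to 44 mm, 126 mm across at the top; band z = 44 to 64, diameter 146 outside, 124 inside: pinch this 11 mm wall. Seated, its origin is 28 mm above the largest's
- small_cover: smallest cover, 100-170 g: thin aluminium dome, flat 56 mm crown, dark rubber rim band. Origin: centre of the crown's outer face; z runs out through the mouth (z up = crown down). Dome z = 0 to 26 mm, 116 mm across at the top; band z = 26 to 46, diameter 136 outside, 114 inside: pinch this 11 mm wall. Seated, its origin is 38 mm above the middle one's
- collar: fixed upright cardboard tube on the table, outside diameter 158 mm, inside 145 mm, 60 mm tall, open at the top; origin at the centre of its underside, on the table; z up. The largest cover sits in it
- middle_stand: fixed stand for the middle cover: grey 176 x 176 x 8 mm panel on four legs with a 133 mm round hole, sloping 30 degrees. Origin on the table; the panel's top centre is 105 mm straight above it. The panel falls towards the stand's own -x (roughly away from the robot). The cover's dome hangs through the hole, its band lies on the panel, its mouth faces up and towards -x
- small_stand: fixed stand for the smallest cover: grey 176 x 176 x 8 mm panel on four legs with a 123 mm round hole, sloping 30 degrees. Origin on the table; the panel's top centre is 105 mm straight above it. The panel falls towards the stand's own -x (roughly away from the robot). The cover's dome hangs through the hole, its band lies on the panel, its mouth faces up and towards -x
- carton: bystander: closed cardboard carton 80 x 110 x 70 mm tall, origin at the centre of its underside, on the far side of the work
- jar: bystander: jar 64 mm across and 85 mm tall, origin at the centre of its underside, on the far side of the work
- tape_roll: bystander: roll of packing tape lying flat, 100 mm across, 76 mm bore, 48 mm tall, origin at the centre of its underside, to the left near the robot
Mind the look-alikes: they are no part of the job. Leave any blue look-alike of the middle_cover alone.

How it is judged:
By the outcome, as a careful person would: the job done as asked, in the order asked, and still so for the second after the job is handed in, with the robot touching nothing.
It also fails if it takes over 72 s, if anything falls off the work surface, if the arm or the gripper's body presses on something with over 40 N, if the wrist force passes 120 N, or if a joint passes its speed limit or range.

## Working session

There is one attempt and no reset: what is moved stays moved. The work goes in short steps, Python scripts to look and compute and a shell command to move; the robot and the scene stay as the last step left them, time stands still between calls to the robot, and variables do not carry over. Pictures are saved under pics/ and viewed, and the job is handed in when it is done.

```bash
mkdir -p pics; ls
cat > h.py <<'E'
from plant import *
import numpy as np, cv2
def snap(n,f):
    c=capture(n); cv2.imwrite(f'pics/{f}.png',cv2.cvtColor(c['img'],cv2.COLOR_RGB2BGR)); return c
def w(c,p): return (np.array(c['world_from_camera'])@np.r_[p,1])[:3]
E
python3 - <<'E'
from h import *
np.set_printoptions(precision=1,suppress=True)
for n in ['side','top']:
    c=snap(n,n+'0'); print(n,{k:v for k,v in c.items() if k!='img'})
    for l in ['large_cover','middle_cover','small_cover','collar','middle_stand','small_stand','carton','jar','tape_roll']:
        for r in spot_point(n,l): print(l,round(r['score'],2),w(c,r['position']))
print(get_obs())
E
```

```text
pics
side {'vertical_fov': 56.78296731281698, 'cx': 259.7187467266178, 'cy': 193.80080125778102, 'world_from_camera': array([[ -0.7,   0.5,  -0.5,  79. ],
       [ -0.7,  -0.5,   0.5, 504.6],
       [  0. ,   0.7,   0.7, 751.3],
       [  0. ,   0. ,   0. ,   1. ]])}
large_cover 0.91 [ 442.1 -278.7    6.2]
middle_cover 0.93 [519.7  21.2  67.1]
middle_cover 0.77 [ 673.  -284.2   -1.8]
middle_cover 0.74 [740.7 393.4   0.8]
middle_cover 0.71 [343.3 -40.7   7. ]
middle_cover 0.68 [306.  168.1  -3.2]
small_cover 0.86 [506.8 262.6  82. ]
collar 0.85 [ 442.  -281.3   -0.8]
middle_stand 0.8 [538.4  26.7   2.9]
small_stand 0.9 [518.6 268.1   1. ]
carton 0.86 [743.3 171.5   2.4]
jar 0.72 [ 750.2 -111.2    3.6]
tape_roll 0.95 [288.1 343.2   1.3]
top {'vertical_fov': 43.074055140947024, 'cx': 255.6469203095529, 'cy': 201.39192912515728, 'world_from_camera': array([[  -0. ,    1. ,   -0.2,  192.9],
       [  -1. ,   -0. ,    0. ,   63.7],
       [   0. ,    0.2,    1. , 1511.2],
       [   0. ,    0. ,    0. ,    1. ]])}
large_cover 0.79 [ 443.9 -276.     7.7]
middle_cover 0.92 [741.3 394.9  -0.7]
middle_cover 0.69 [313.2 171.3  -1. ]
middle_cover 0.66 [ 671.  -284.    -0.5]
middle_cover 0.59 [345.5 -40.2   1.1]
middle_cover 0.56 [517.1  25.3  65. ]
small_cover 0.6 [513.2 266.8  85.3]
middle_stand 0.67 [538.3  28.5   2.5]
small_stand 0.91 [519.3 267.9  -1.3]
carton 0.59 [747.2 175.2  -5. ]
carton 0.59 [516.  269.1  83.4]
jar 0.64 [ 752.1 -108.1    0.5]
tape_roll 0.84 [285.7 348.6  -3.4]
{'time': 1.0, 'joint_positions': array([-1.3,  0.3,  1.5, -0. ,  1.3, -0.1]), 'dq': array([-0., -0., -0., -0., -0., -0.]), 'tau': array([  0. , -43.1, -24.4,   0.1,   0. ,   0. ]), 'tool_pos': array([ 214.5, -479.2,  248.7]), 'tcp_rot': array([ 3.1, -0. , -1.1]), 'contact_force': array([-1.1,  0.9,  0.7]), 'moment': array([-0.,  0.,  0.]), 'grip_width': 91.77941323181884}
```

View pics/side0.png

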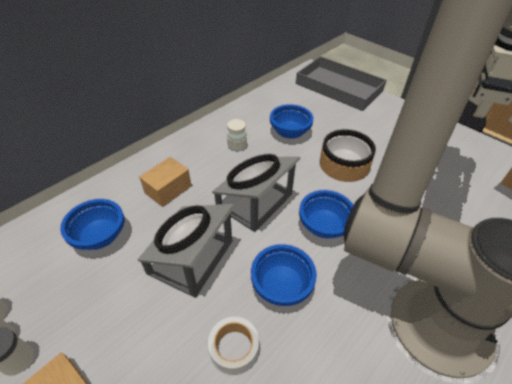

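View pics/top0.png

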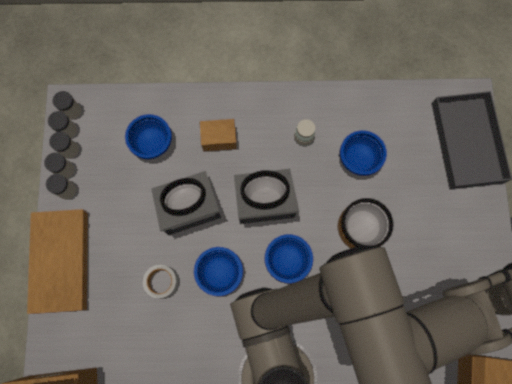

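Run:
```python
from h import *
s=cv2.imread('pics/side0.png');t=cv2.imread('pics/top0.png')
a=cv2.resize(s[120:290,130:400],None,fx=2.9,fy=2.9,interpolation=cv2.INTER_CUBIC);cv2.imwrite('pics/sc.png',a[:600,:800])
a=cv2.resize(t[90:240,150:350],None,fx=4,fy=4,interpolation=cv2.INTER_CUBIC);cv2.imwrite('pics/tc.png',a[:600,:800])
print(capture('top').keys())
```

```text
dict_keys(['img', 'vertical_fov', 'cx', 'cy', 'world_from_camera'])
```

View pics/tc.png

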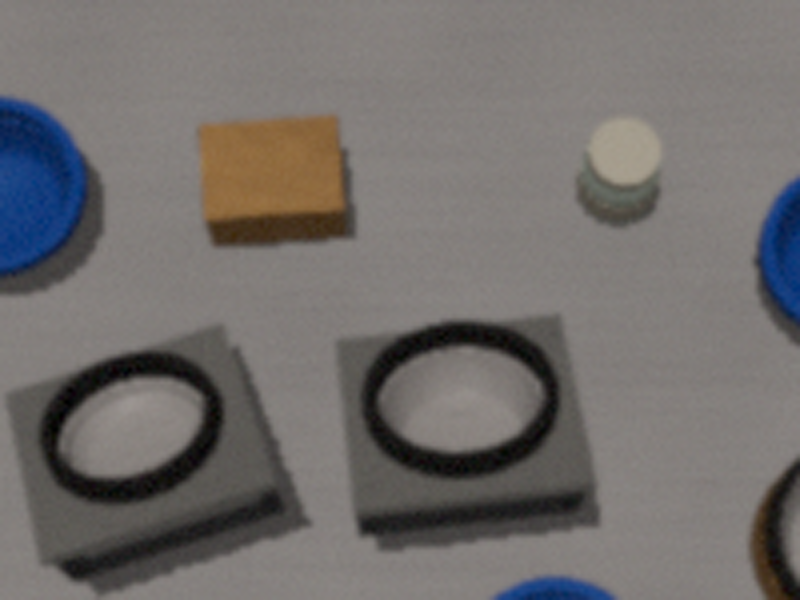

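View pics/sc.png

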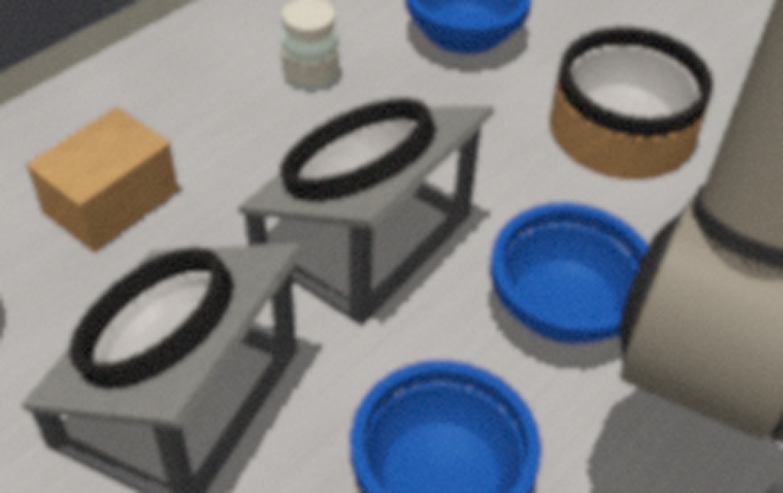

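```bash
cat >> h.py <<'E'
def proj(c,P):
    M=np.linalg.inv(np.array(c['world_from_camera'])); q=np.c_[np.atleast_2d(P),np.ones(len(np.atleast_2d(P)))]@M.T
    f=192/np.tan(np.radians(c['vertical_fov']/2))
    return np.c_[c['cx']+f*q[:,0]/-q[:,2], c['cy']+f*q[:,1]/q[:,2]]
def frame(x,y,yaw,z=105):
    a=np.radians(30); ex=np.array([np.cos(a),0,np.sin(a)]); ez=np.array([-np.sin(a),0,np.cos(a)]); ey=np.array([0,1,0.])
    c,s=np.cos(yaw),np.sin(yaw); R=np.array([[c,-s,0],[s,c,0],[0,0,1]])
    return np.array([x,y,z]), R@np.c_[ex,ey,ez]
def circ(o,R,r,h,n=90):
    t=np.linspace(0,2*np.pi,n); return o+(R@np.array([r*np.cos(t),r*np.sin(t),0*t+h])).T
E
python3 - <<'E'
from h import *
from scipy.optimize import least_squares
np.set_printoptions(precision=2,suppress=True)
ct=capture('top');cs=capture('side')
T=lambda l:np.array(l)/4+[149.6,89.6]
S=lambda l:np.array(l)/2.9+[129.7,119.7]
H=88
# panel corners local: -x is far/low. order far-left(+world y), far-right, near-right, near-left ; stand yaw~pi => local x toward robot(+x local = -x world), local +y = world -y
loc={'FL':(-H,-H),'FR':(-H,H),'NR':(H,H),'NL':(H,-H)}
obs={'middle':dict(t=dict(FL=(337,342),FR=(560,317),NR=(593,490),NL=(360,520)),s=dict(FL=(243,208),NL=(367,222),NR=(493,108))),
'small':dict(t=dict(FL=(8,392),FR=(222,328),NR=(280,490),NL=(53,562)),s=dict(FL=(27,403),NL=(183,424),NR=(297,245)))}
# wait: which corner is front in side view is settled by residuals
for n,x0 in (('middle',(538,27,0)),('small',(519,268,0))):
    for use in ('t','s','ts'):
        def f(p):
            o,R=frame(p[0],p[1],np.pi+p[2]); r=[]
            for k,c,F in(('t',ct,T),('s',cs,S)):
                if k in use:
                    for kk,v in obs[n][k].items(): r.append(proj(c,o+R@np.r_[loc[kk],0])[0]-F([v])[0])
            return np.concatenate(r)
        s=least_squares(f,x0); print(n,use,s.x[:2],np.degrees(s.x[2]),'rms',np.sqrt(np.mean(s.fun**2)), s.fun)
E
```

```text
middle t [534.42  27.26] 6.002371408544126 rms 0.9024841370627555 [-0.34  0.87  0.3   0.53  1.5  -0.57 -1.46 -0.75]
middle s [534.93  26.37] 4.639715534409212 rms 0.8008619300301362 [-1.6  -0.35  0.58 -0.01  0.91  0.06]
middle ts [534.8   27.08] 5.449199658556286 rms 0.9198686081370554 [-0.08  0.47  0.63  0.65  1.34 -0.38 -1.68 -1.15 -1.72  0.27  1.12  0.18
  0.6  -0.2 ]
small t [518.68 266.02] 18.141895394984925 rms 1.160431112250843 [ 0.4   1.35  1.46 -0.65  0.32 -1.3  -2.02  0.6 ]
small s [517.27 266.8 ] 18.789451224197126 rms 1.25601051931688 [-0.73  1.53 -1.06 -0.83  1.97 -0.95]
small ts [517.9  266.31] 18.491277789955262 rms 1.231206505578129 [ 0.2   1.8   1.17 -0.52  0.31 -1.26 -1.92  1.   -0.76  1.01 -1.38 -1.12
  2.03 -1.02]
```

```bash
cat > fit.py <<'E'
from h import *
from scipy.optimize import minimize
np.set_printoptions(precision=2,suppress=True)
ct=capture('top');cs=capture('side')
K=8
def render(c,o,R,ro,ri,box):
    x0,y0,x1,y1=box; sh=((y1-y0)*K,(x1-x0)*K)
    def pts(r,h): return np.round(((proj(c,circ(o,R,r,h))-[x0,y0]+.5)*K)).astype(np.int32)
    m=np.zeros(sh,np.uint8); cv2.fillConvexPoly(m,cv2.convexHull(np.r_[pts(ro,0),pts(ro,20)]),255)
    a=np.zeros(sh,np.uint8);cv2.fillConvexPoly(a,pts(ri,20),255)
    b=np.zeros(sh,np.uint8);cv2.fillConvexPoly(b,pts(ri,0),255)
    m[(a>0)&(b>0)]=0
    return cv2.GaussianBlur(cv2.resize(m,None,fx=1/K,fy=1/K,interpolation=cv2.INTER_AREA).astype(float)/255,(0,0),.6)
def fit(p0,fr,ro,ri,cams=('t','s')):
    d=[]
    for k,c in(('t',ct),('s',cs)):
        if k not in cams: continue
        o,R=fr(p0); q=proj(c,np.r_[circ(o,R,ro,0),circ(o,R,ro,20)])
        x0,y0=np.floor(q.min(0)-5).astype(int);x1,y1=np.ceil(q.max(0)+5).astype(int)
        g=cv2.cvtColor(c['img'],cv2.COLOR_RGB2GRAY)[y0:y1,x0:x1].astype(float)
        lo=np.percentile(g,3); D=np.clip((75-g)/(75-lo),0,1)
        d.append((c,(x0,y0,x1,y1),D))
    def cost(p):
        o,R=fr(p); return sum(((render(c,o,R,ro,ri,b)-D)**2).mean() for c,b,D in d)
    s=minimize(cost,p0,method='Nelder-Mead',options=dict(initial_simplex=np.array([p0]+[np.array(p0)+v for v in np.diag([6]*len(p0))]),xatol=.05,fatol=1e-6))
    return s.x,s.fun
E
python3 - <<'E'
from fit import *
st=lambda p:frame(p[0],p[1],np.pi+np.radians(p[2]))
lv=lambda p:(np.array([p[0],p[1],60.]),np.eye(3))
for cams in ('t','s','ts'):
    print(cams)
    print('mid',fit([535.,27,5.5],st,73,62,cams))
    print('sm',fit([518.,266.3,18.4],st,68,57,cams))
    print('lg',fit([443.,-278.],lv,78,67,cams))
E
```

```text
t
mid (array([539.59,  28.32,   3.88]), np.float64(0.04539497110312357))
sm (array([522.59, 270.29,  17.44]), np.float64(0.04639394808897668))
lg (array([ 443.29, -275.6 ]), np.float64(0.04772554695243173))
s
mid (array([539.15,  28.18,   1.64]), np.float64(0.08584798416101784))
sm (array([521.41, 268.99,  15.68]), np.float64(0.07703573404280237))
lg (array([ 443.04, -277.65]), np.float64(0.08405311424606388))
ts
mid (array([539.51,  28.03,   4.36]), np.float64(0.13210819534749696))
sm (array([522.4 , 269.99,  16.12]), np.float64(0.1247652449476353))
lg (array([ 443.28, -275.89]), np.float64(0.13229906413092551))
```

```bash
python3 -c "
from h import *
o=get_obs();print(o['tcp_rot']*57.2958,o['tool_pos'])"; python3 -m handwheel '{"translation":[[0.22,0.30,0],[0.22,0.30,0],[0.22,0.30,0],[0.22,0.30,0],[0.22,0.30,0],[0.22,0.30,0],[0.22,0.30,0],[0.22,0.30,0]],"twist":[-0.03,-0.03,-0.03,-0.03,-0.03,-0.03,-0.03,0]}' 0
```

```text
[ 1.79999471e+02 -1.07253052e-03 -6.58910977e+01] [ 214.46144041 -479.21016803  248.7139934 ]
time: 2.25
tool_pos: [483.3, -111.1, 249.4]
tcp_rot: [-3.139, -0.004, -1.5]
contact_force: [0.6, -0.8, -0.3]
grip_width: 91.5
```

```bash
python3 -m handwheel '{"translation":[[0.15,0.16,0],[0.15,0.16,0],[0.15,0.16,-0.1],[0,0,-0.2],[0,0,-0.2],[0,0,-0.1],[0,0,0],[0,0,0]],"twist":[0.01,0,0,0,0,0,0,0]}'
python3 - <<'E'
from h import *
snap('side','s1')
E
```

```text
time: 3.25
tool_pos: [555.4, -31.6, 157.6]
tcp_rot: [-3.136, -0.004, -1.476]
contact_force: [0.2, -0.1, -1.0]
grip_width: 92.4
```

View pics/s1.png

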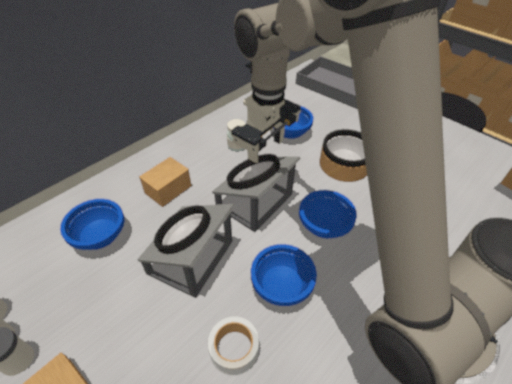

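```bash
python3 -m handwheel '{"translation":[[-0.023,-0.047,0],[0,0,-0.06],[0,0,-0.06],[0,0,-0.05],[0,0,0],[0,0,0],[0,0,0],[0,0,0]],"twist":[0,0,0,0,0,0,0,0]}'
python3 - <<'E'
from h import *
c=snap('side','s2');a=c['img'][60:240,200:350]
cv2.imwrite('pics/s2c.png',cv2.cvtColor(cv2.resize(a,None,fx=3.3,fy=3.3,interpolation=cv2.INTER_CUBIC),cv2.COLOR_RGB2BGR))
c=snap('top','t2');a=c['img'][130:250,200:360]
cv2.imwrite('pics/t2c.png',cv2.cvtColor(cv2.resize(a,None,fx=4,fy=4,interpolation=cv2.INTER_CUBIC),cv2.COLOR_RGB2BGR))
E
```

```text
time: 4.3
tool_pos: [552.4, -39.5, 131.9]
tcp_rot: [-3.133, -0.005, -1.476]
contact_force: [-0.5, -0.2, 0.4]
grip_width: 91.7
```

View pics/s2c.png

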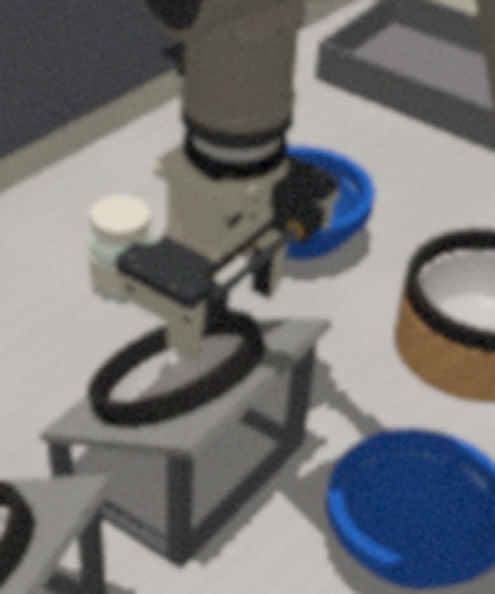

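View pics/t2c.png

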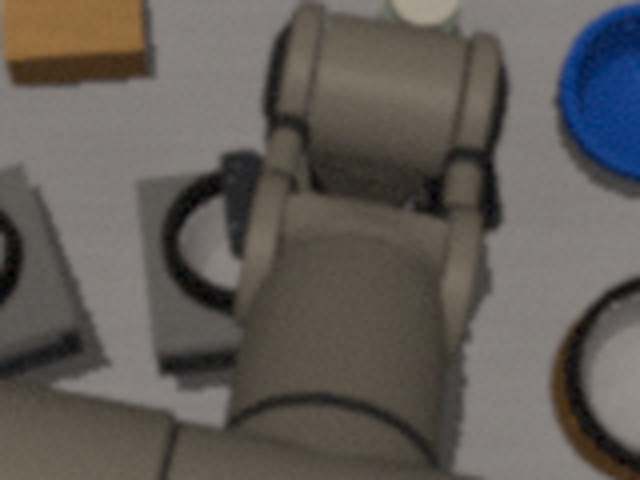

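```bash
python3 -m handwheel '{"translation":[[0,0,0],[0,0,0],[0,0,0],[0,0,0],[0,0,0],[0,0,0],[0,0,0],[0,0,0]],"twist":[0,0,0,0,0,0,0,0]}' 255
python3 - <<'E'
from h import *
o=get_obs();print(o['contact_force'],o['moment'])
c=snap('side','s3');a=c['img'][60:240,200:350]
cv2.imwrite('pics/s3c.png',cv2.cvtColor(cv2.resize(a,None,fx=3.3,fy=3.3,interpolation=cv2.INTER_CUBIC),cv2.COLOR_RGB2BGR))
E
```

```text
time: 5.4
tool_pos: [552.4, -39.5, 132.1]
tcp_rot: [-3.133, -0.005, -1.476]
contact_force: [0.5, -0.7, 1.2]
grip_width: 16.5
[ 0.50380144 -0.73528997  1.16280924] [ 0.02193703 -0.01074461  0.00885022]
```

View pics/s3c.png

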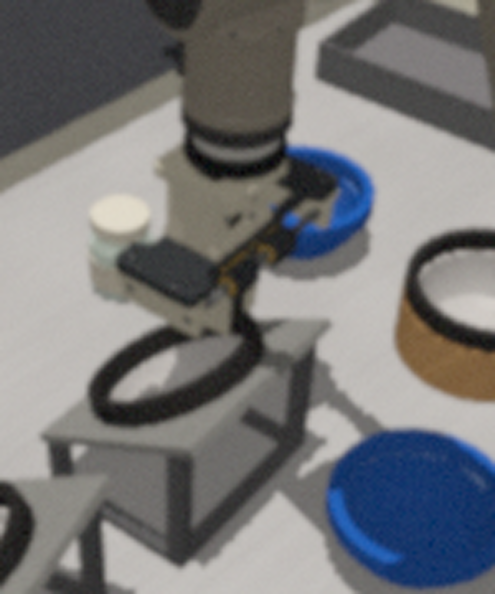

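```bash
python3 -m handwheel '{"translation":[[0,0,0],[0,0,0],[0,0,0.05],[0,0,0.05],[0,0,0.05],[0,0,0.05],[0,0,0],[0,0,0]],"twist":[0,0,0,0,0,0,0,0]}'
python3 - <<'E'
from h import *
o=get_obs();print(o['contact_force'],o['moment'])
c=snap('side','s4');a=c['img'][40:220,200:350]
cv2.imwrite('pics/s4c.png',cv2.cvtColor(cv2.resize(a,None,fx=3.3,fy=3.3,interpolation=cv2.INTER_CUBIC),cv2.COLOR_RGB2BGR))
E
```

```text
time: 6.45
tool_pos: [552.3, -39.6, 164.5]
tcp_rot: [-3.132, -0.006, -1.476]
contact_force: [-0.3, -0.9, -0.6]
grip_width: 9.9
[-0.32988925 -0.88084972 -0.63718523] [-0.08234902  0.02083024  0.00636679]
```

View pics/s4c.png

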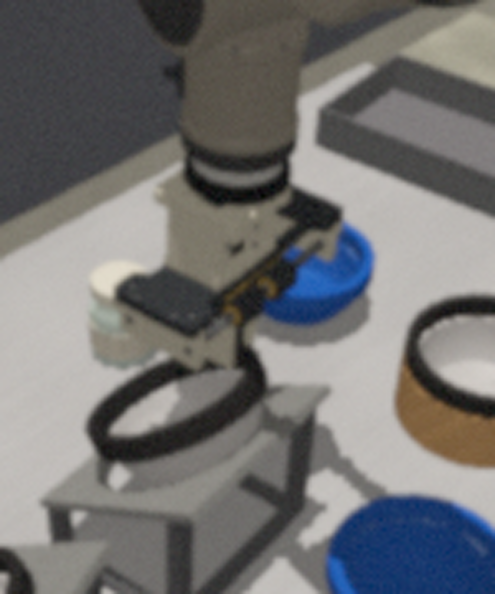

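```bash
python3 -m handwheel '{"translation":[[0,0,0.1],[0,0,0.15],[0,0,0.15],[0,0,0.15],[0,0,0.06],[0,0,0],[0,0,0],[0,0,0]],"twist":[0,0,0,0,0,0,0,0]}'
python3 - <<'E'
from h import *
o=get_obs();print(o['tool_pos'],o['contact_force'],o['moment'],o['grip_width'])
c=snap('side','s5');a=c['img'][0:220,180:360]
cv2.imwrite('pics/s5c.png',cv2.cvtColor(cv2.resize(a,None,fx=2.7,fy=2.7,interpolation=cv2.INTER_CUBIC),cv2.COLOR_RGB2BGR))
c=snap('top','t5')
E
```

```text
time: 7.5
tool_pos: [551.4, -39.4, 260.1]
tcp_rot: [-3.134, -0.005, -1.476]
contact_force: [-0.6, -0.5, -2.2]
grip_width: 9.6
[551.39281621 -39.37799416 260.05883026] [-0.60648741 -0.49084725 -2.15036242] [-0.03419209  0.02309664  0.04741977] 9.579519512199619
```

View pics/s5c.png

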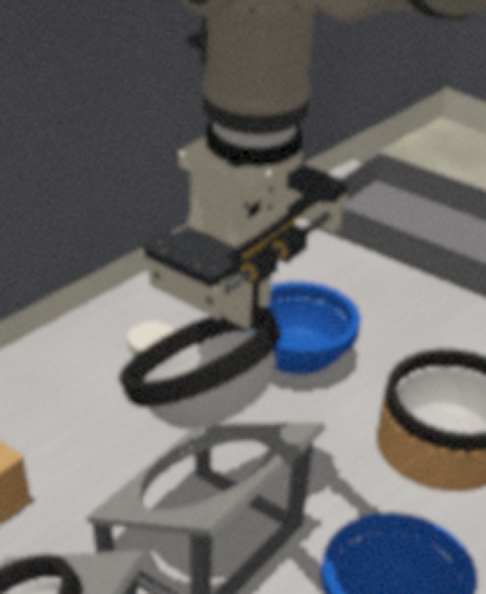

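View pics/t5.png

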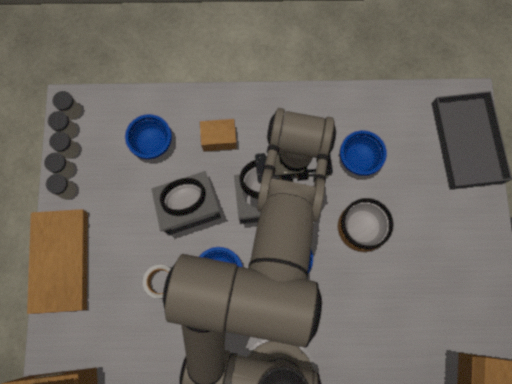

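```bash
cat > held.py <<'E'
from fit import *
from scipy.spatial.transform import Rotation as Ro
# held cover: grip pose g -> center offset
def held(psi_stand,tcp,off):
    # p=[pivot about jaw axis deg, sag about tangential deg]
    o0,R0=frame(0,0,psi_stand,0)
    ja=R0[:,1]; ta=np.cross([0,0,1],ja)
    gp=np.array(tcp)+[0,0,-12.]
    def fr(p):
        Q=(Ro.from_rotvec(ta*np.radians(p[1]))*Ro.from_rotvec(ja*np.radians(p[0]))).as_matrix()
        c=np.array(tcp)+off
        return gp+Q@(c-gp), Q@R0
    return fr,ja,ta
E
python3 - <<'E'
from held import *
fr,ja,ta=held(np.pi+np.radians(5),[551.4,-39.4,260.1],np.array([-12.9,67.5,-27]))
print(ja,ta)
p,f=fit([0.,0.],fr,73,62,('s',)); print(p,f); o,R=fr(p); print(o,R[:,2],'tilt',np.degrees(np.arccos(R[2,2])))
im=cv2.cvtColor(cs['img'],cv2.COLOR_RGB2BGR); im=cv2.resize(im,None,fx=4,fy=4,interpolation=cv2.INTER_CUBIC)
for h,r in((0,73),(20,73),(20,62)): cv2.polylines(im,[np.round((proj(cs,circ(o,R,r,h))+.5)*4).astype(int)],True,(0,255,0) if h else (0,0,255),1)
cv2.imwrite('pics/ov.png',im[300:860,750:1450])
E
```

```text
[ 0.09 -1.    0.  ] [ 1.    0.09 -0.  ]
[-2.35 -1.11] 0.09845890202335417
[537.92  27.75 232.08] [0.53 0.06 0.84] tilt 32.368635511630316
```

View pics/ov.png

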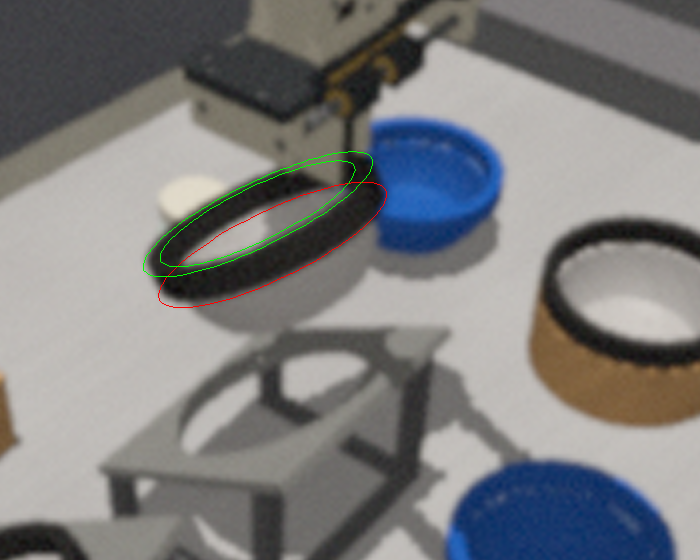

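Run:
```python
from held import *
fr0,ja,ta=held(np.pi+np.radians(5),[551.4,-39.4,260.1],np.array([-12.9,67.5,-27]))
def fr(p):
    o,R=fr0(p[:2]); return o+np.array(p[2:5]),R
best=None
for a in(0,10,20,30):
  for b in (-5,5):
    p,f=fit([a,b,0,0,0.],fr,73,62,('s',)); print(a,b,p,f)
    if best is None or f<best[1]: best=(p,f)
p=best[0]
o,R=fr(p); print(o,R[:,2],'tilt',np.degrees(np.arccos(R[2,2])))
im=cv2.cvtColor(cs['img'],cv2.COLOR_RGB2BGR); im=cv2.resize(im,None,fx=4,fy=4,interpolation=cv2.INTER_CUBIC)
for h,r in((0,73),(20,73),(20,62)): cv2.polylines(im,[np.round((proj(cs,circ(o,R,r,h))+.5)*4).astype(int)],True,(0,255,0) if h else (0,0,255),1)
cv2.imwrite('pics/ov1.png',im[300:860,750:1450])
```

```text
0 -5 [-1.97 -1.16 -2.54 -2.06  3.39] 0.09050527290082602
0 5 [-1.57  0.53 -5.14  2.69  4.41] 0.10708680812061266
10 -5 [-1.95 -1.57 -1.58 -3.67  2.89] 0.08741916457410023
10 5 [  0.67  -2.37  46.58 -52.26 -50.38] 0.07640432189479533
20 -5 [-2.02  0.02 -3.27 -0.97  2.31] 0.08279029197431213
20 5 [  0.68  -1.59  41.28 -45.72 -45.87] 0.0713326349429483
30 -5 [ -1.58   1.99 -11.4    7.07   7.68] 0.08573642984164007
30 5 [ -0.94  -1.08   6.55 -11.42  -7.38] 0.08024985320956689
[580.   -18.05 185.26] [0.49 0.07 0.87] tilt 29.35840720296144
```

View pics/ov1.png

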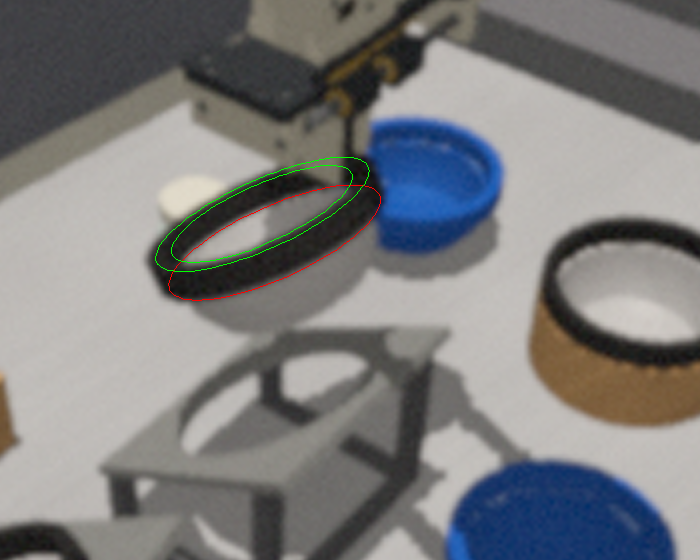

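```bash
python3 -m handwheel '{"translation":[[-0.04,-0.14,0],[-0.08,-0.28,0],[-0.08,-0.28,0],[-0.08,-0.28,0],[-0.08,-0.28,0],[-0.08,-0.28,0],[-0.08,-0.28,0],[-0.04,-0.14,0]],"twist":[0,0,0,0,0,0,0,0]}'; python3 -m handwheel '{"translation":[[0,0,-0.1],[0,0,-0.15],[0,0,-0.15],[0,0,-0.1],[0,0,0],[0,0,0],[0,0,0],[0,0,0]],"twist":[0,0,0,0,0,0,0,0]}'
python3 - <<'E'
from h import *
c=snap('side','s6');a=c['img'][60:240,260:460]
cv2.imwrite('pics/s6c.png',cv2.cvtColor(cv2.resize(a,None,fx=3.3,fy=3.3,interpolation=cv2.INTER_CUBIC),cv2.COLOR_RGB2BGR))
E
```

```text
time: 8.8
tool_pos: [465.1, -340.3, 260.6]
tcp_rot: [-3.132, -0.005, -1.471]
contact_force: [0.3, -0.3, -1.3]
grip_width: 9.9
time: 9.8
tool_pos: [466.9, -333.7, 181.1]
tcp_rot: [-3.131, -0.001, -1.468]
contact_force: [0.3, -0.6, -1.8]
grip_width: 9.2
```

View pics/s6c.png

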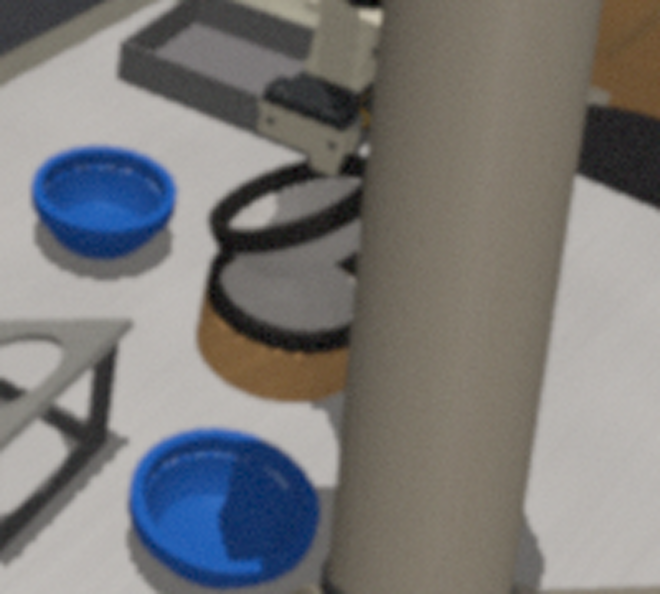

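```bash
python3 -m handwheel '{"translation":[[0,-0.055,0],[0,0,-0.07],[0,0,-0.07],[0,0,-0.06],[0,0,0],[0,0,0],[0,0,0],[0,0,0]],"twist":[0,0,0,0,0,0,0,0]}'
python3 - <<'E'
from h import *
print(get_obs()['tool_pos'],get_obs()['moment'])
c=snap('side','s7');a=c['img'][60:240,260:460]
cv2.imwrite('pics/s7c.png',cv2.cvtColor(cv2.resize(a,None,fx=3.3,fy=3.3,interpolation=cv2.INTER_CUBIC),cv2.COLOR_RGB2BGR))
c=snap('top','t7');a=c['img'][150:290,300:450]
cv2.imwrite('pics/t7c.png',cv2.cvtColor(cv2.resize(a,None,fx=4,fy=4,interpolation=cv2.INTER_CUBIC),cv2.COLOR_RGB2BGR))
E
```

```text
time: 10.85
tool_pos: [466.8, -342.9, 149.0]
tcp_rot: [-3.131, -0.001, -1.469]
contact_force: [0.6, 0.4, -1.1]
grip_width: 9.6
[ 466.78923986 -342.86475766  149.02105137] [-0.08295582  0.04056092  0.03169637]
```

View pics/s7c.png

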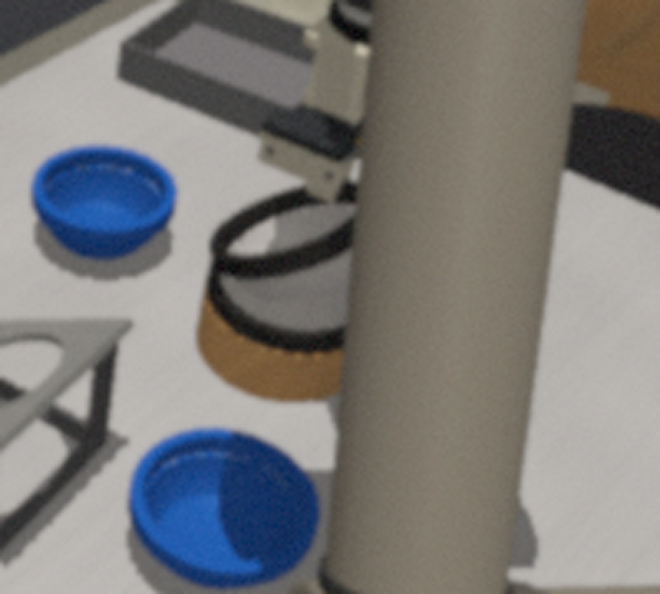

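View pics/t7c.png

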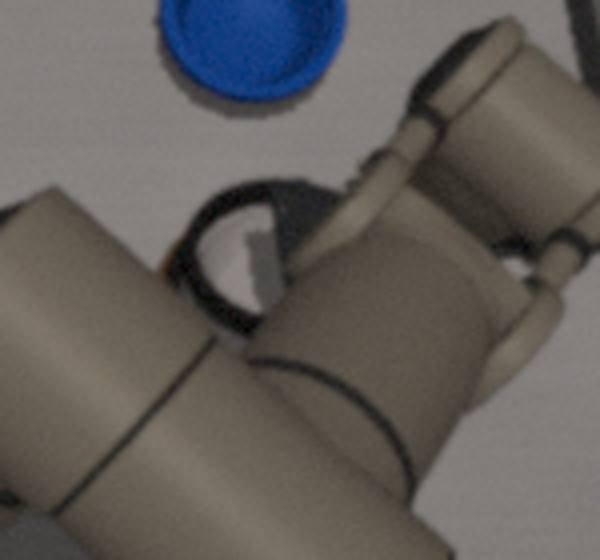

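```bash
python3 -m handwheel '{"translation":[[0,0,-0.02],[0,0,-0.02],[0,0,-0.01],[0,0,-0.01],[0,0,-0.01],[0,0,0],[0,0,0],[0,0,0]],"twist":[0,0,0,0,0,0,0,0]}'; python3 -c "
from h import *
print(get_obs()['contact_force'],get_obs()['moment'])"
```

```text
time: 11.95
tool_pos: [466.4, -343.8, 141.1]
tcp_rot: [-3.13, -0.004, -1.468]
contact_force: [-2.0, 0.3, 2.6]
grip_width: 9.5
[-2.03502652  0.32364522  2.56442774] [0.39291449 0.15969435 0.15550615]
```

```bash
python3 -m handwheel '{"translation":[[-0.01,0,-0.015],[-0.01,0,-0.015],[-0.01,0,-0.015],[-0.01,0,-0.015],[0,0,0],[0,0,0],[0,0,0],[0,0,0]],"twist":[0,0,0,0,0,0,0,0]}'
python3 - <<'E'
from h import *
print(get_obs()['contact_force'],get_obs()['moment'])
c=snap('side','s8');a=c['img'][60:240,260:460]
cv2.imwrite('pics/s8c.png',cv2.cvtColor(cv2.resize(a,None,fx=3.3,fy=3.3,interpolation=cv2.INTER_CUBIC),cv2.COLOR_RGB2BGR))
E
```

```text
time: 12.95
tool_pos: [460.0, -344.3, 131.4]
tcp_rot: [-3.13, -0.005, -1.469]
contact_force: [-2.4, 0.9, 3.2]
grip_width: 9.8
[-2.35817383  0.85847126  3.23450903] [0.15761351 0.12513512 0.092027  ]
```

View pics/s8c.png

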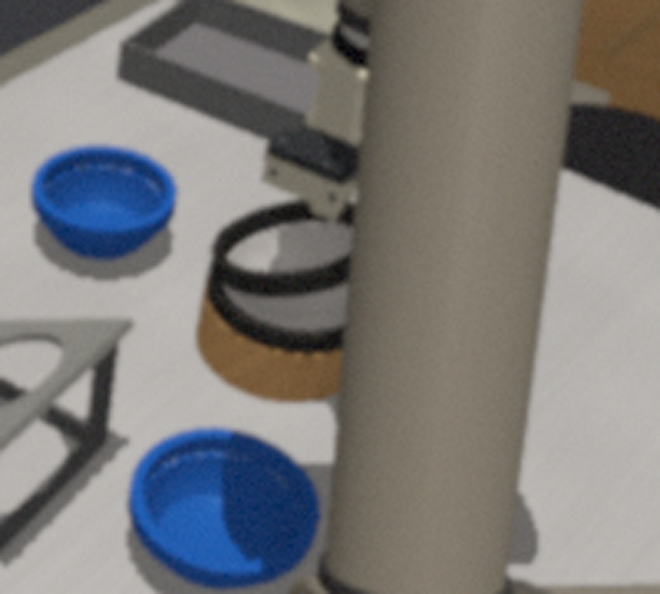

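```bash
python3 -m handwheel '{"translation":[[-0.01,0,-0.016],[-0.01,0,-0.016],[-0.01,0,-0.016],[-0.01,0,-0.016],[0,0,0],[0,0,0],[0,0,0],[0,0,0]],"twist":[0,0,0,0,0,0,0,0]}'
python3 - <<'E'
from h import *
print(get_obs()['contact_force'],get_obs()['moment'])
c=snap('side','s9');a=c['img'][60:240,260:460]
cv2.imwrite('pics/s9c.png',cv2.cvtColor(cv2.resize(a,None,fx=3.3,fy=3.3,interpolation=cv2.INTER_CUBIC),cv2.COLOR_RGB2BGR))
E
```

```text
time: 14.0
tool_pos: [454.4, -344.3, 121.0]
tcp_rot: [-3.128, -0.005, -1.469]
contact_force: [0.0, -0.5, 1.2]
grip_width: 9.6
[ 0.04166276 -0.46323869  1.16732573] [ 0.13533091 -0.17575929 -0.01595769]
```

View pics/s9c.png

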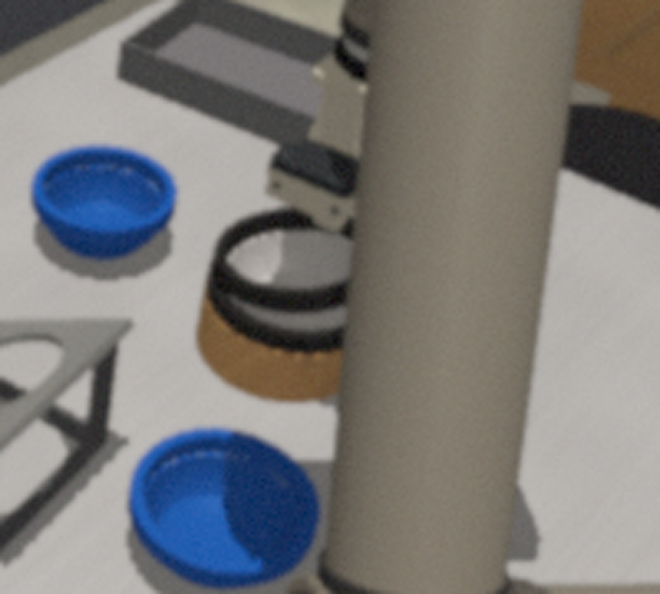

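Levelling as planned. Continue to z ≈ 110, x ≈ 449.

```bash
python3 -m handwheel '{"translation":[[-0.009,0,-0.016],[-0.009,0,-0.016],[-0.009,0,-0.016],[-0.005,0,-0.016],[0,0,0],[0,0,0],[0,0,0],[0,0,0]],"twist":[0,0,0,0,0,0,0,0]}'
python3 - <<'E'
from h import *
print(get_obs()['contact_force'],get_obs()['moment'])
c=snap('side','s10');a=c['img'][60:240,260:460]
cv2.imwrite('pics/s10c.png',cv2.cvtColor(cv2.resize(a,None,fx=3.3,fy=3.3,interpolation=cv2.INTER_CUBIC),cv2.COLOR_RGB2BGR))
E
```

```text
time: 15.05
tool_pos: [450.2, -344.4, 111.0]
tcp_rot: [-3.126, -0.006, -1.469]
contact_force: [2.0, 0.1, 2.2]
grip_width: 9.6
[2.01357687 0.08436488 2.19472994] [ 0.14796706 -0.45196657 -0.07301888]
```

View pics/s10c.png

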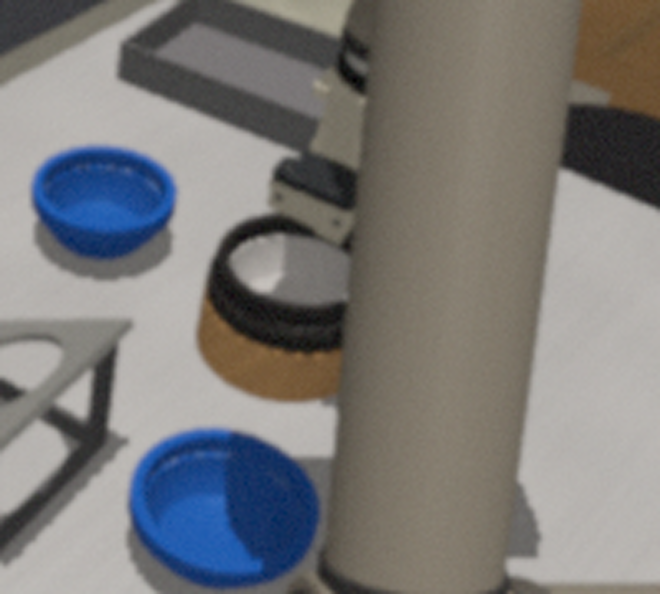

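```bash
python3 -m handwheel '{"translation":[[0,0,-0.01],[0,0,-0.01],[0,0,-0.008],[0,0,0],[0,0,0],[0,0,0],[0,0,0],[0,0,0]],"twist":[0,0,0,0,0,0,0,0]}'
python3 - <<'E'
from h import *
print(get_obs()['contact_force'],get_obs()['moment'])
c=snap('side','s11');a=c['img'][60:240,260:460]
cv2.imwrite('pics/s11c.png',cv2.cvtColor(cv2.resize(a,None,fx=3.3,fy=3.3,interpolation=cv2.INTER_CUBIC),cv2.COLOR_RGB2BGR))
E
```

```text
time: 16.1
tool_pos: [449.7, -344.6, 108.4]
tcp_rot: [-3.127, -0.007, -1.469]
contact_force: [-0.3, -0.4, 2.7]
grip_width: 10.2
[-0.2894604  -0.41243568  2.72057113] [ 0.14079159 -0.32312074  0.02823772]
```

View pics/s11c.png

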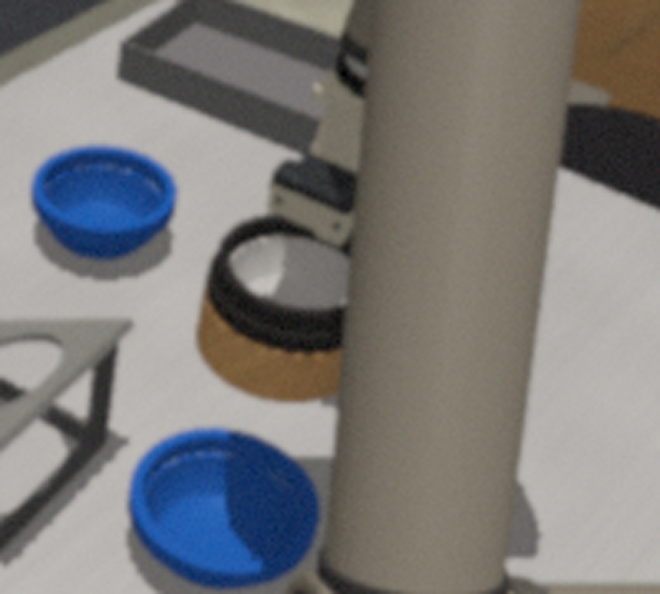

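```bash
python3 -m handwheel '{"translation":[[0,0,-0.01],[0,0,-0.007],[0,0,0],[0,0,0],[0,0,0],[0,0,0],[0,0,0],[0,0,0]],"twist":[0,0,0,0,0,0,0,0]}';python3 -m handwheel '{"translation":[[0,0,0],[0,0,0],[0,0,0],[0,0,0],[0,0,0],[0,0,0],[0,0,0],[0,0,0]],"twist":[0,0,0,0,0,0,0,0]}' 0; python3 -m handwheel '{"translation":[[0,0,0.1],[0,0,0.2],[0,0,0.3],[0,0,0.3],[0.1,0.3,0],[0.12,0.35,0],[0.12,0.35,0],[0.05,0.35,0]],"twist":[0,0,0,0,0,0,0,0]}'
```

```text
time: 17.15
tool_pos: [449.7, -344.5, 108.4]
tcp_rot: [-3.126, -0.008, -1.469]
contact_force: [-0.3, 1.2, 3.8]
grip_width: 9.5
time: 18.15
tool_pos: [448.5, -344.0, 106.7]
tcp_rot: [-3.129, -0.005, -1.468]
contact_force: [0.6, -0.7, 0.0]
grip_width: 85.3
time: 19.15
tool_pos: [507.9, -139.7, 254.8]
tcp_rot: [-3.121, -0.012, -1.476]
contact_force: [0.2, 0.2, 0.2]
grip_width: 91.6
```

```bash
python3 -m handwheel '{"translation":[[0.03,0.3,0],[0.03,0.3,0],[0.03,0.35,0],[0.03,0.35,0],[0.03,0.35,0],[0.03,0.35,0],[0.03,0.25,0],[0,0,-0.05]],"twist":[0.02,0.02,0.02,0.02,0.02,0.03,0,0]}'
python3 - <<'E'
from fit import *
for n,c,b in(('s12c',cs,(90,210,290,410)),('t12c',ct,(170,270,310,430))):
    a=c['img'][b[0]:b[1],b[2]:b[3]]
    cv2.imwrite(f'pics/{n}.png',cv2.cvtColor(cv2.resize(a,None,fx=5,fy=5,interpolation=cv2.INTER_CUBIC),cv2.COLOR_RGB2BGR))
for r in spot_point('side','middle_cover'): print(r['score'],w(cs,r['position']))
E
```

```text
time: 20.15
tool_pos: [539.6, 213.0, 258.2]
tcp_rot: [-3.107, -0.014, -1.26]
contact_force: [0.3, 0.2, 0.6]
grip_width: 91.5
0.97 [ 443.85 -277.87   33.91]
0.97 [737.91 392.75  -2.73]
0.71 [344.74 -43.13   3.85]
0.63 [308.15 167.23  -0.57]
0.62 [ 672.69 -282.77   -0.94]
```

View pics/s12c.png

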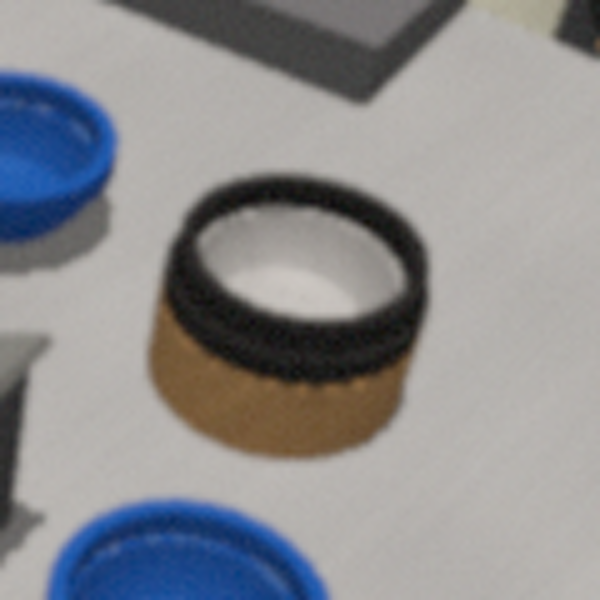

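View pics/t12c.png

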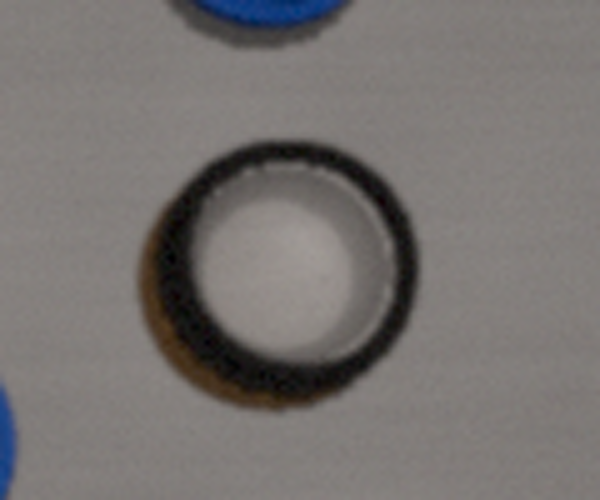

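```bash
cat > nest.py <<'E'
from fit import *
def nest(p0,covers_fn,cams):
    d=[]
    for c in cams:
        allp=np.concatenate([circ(o,R,ro,h) for o,R,ro,ri in covers_fn(p0) for h in(0,20)])
        q=proj(c,allp);x0,y0=np.floor(q.min(0)-6).astype(int);x1,y1=np.ceil(q.max(0)+6).astype(int)
        g=cv2.cvtColor(c['img'],cv2.COLOR_RGB2GRAY)[y0:y1,x0:x1].astype(float)
        D=np.clip((75-g)/(75-np.percentile(g,3)),0,1); d.append((c,(x0,y0,x1,y1),D))
    def model(c,b,p):
        x0,y0,x1,y1=b; sh=((y1-y0)*K,(x1-x0)*K)
        P=lambda o,R,r,h:np.round((proj(c,circ(o,R,r,h))-[x0,y0]+.5)*K).astype(np.int32)
        m=np.zeros(sh,np.uint8)
        for o,R,ro,ri in covers_fn(p): cv2.fillConvexPoly(m,cv2.convexHull(np.r_[P(o,R,ro,0),P(o,R,ro,20)]),255)
        o,R,ro,ri=covers_fn(p)[-1]
        a=np.zeros(sh,np.uint8);cv2.fillConvexPoly(a,P(o,R,ri,20),255)
        e=np.zeros(sh,np.uint8);cv2.fillConvexPoly(e,P(o,R,ri,0),255)
        m[(a>0)&(e>0)]=0
        return cv2.GaussianBlur(cv2.resize(m,None,fx=1/K,fy=1/K,interpolation=cv2.INTER_AREA).astype(float)/255,(0,0),.6)
    cost=lambda p:sum(((model(c,b,p)-D)**2).mean() for c,b,D in d)
    s=minimize(cost,p0,method='Nelder-Mead',options=dict(initial_simplex=np.array([p0]+[np.array(p0)+v for v in np.diag([4.]*len(p0))]),xatol=.05,fatol=1e-6,maxiter=600))
    return s.x,s.fun
def tiltR(a,b):
    from scipy.spatial.transform import Rotation as Ro
    return Ro.from_euler('xy',[a,b],degrees=True).as_matrix()
E
python3 - <<'E'
from nest import *
f=lambda p:[(np.array([p[0],p[1],60.]),np.eye(3),78,67),(np.array([p[2],p[3],80.+p[6]]),tiltR(p[4],p[5]),73,62)]
for cams in([cs],[ct],[cs,ct]): print(nest([443.3,-276,444,-277,0,0,0.],f,cams))
st=lambda p:frame(p[0],p[1],np.pi+np.radians(p[2]))
im=cs['img'][150:300,110:290]; cv2.imwrite('pics/s13c.png',cv2.cvtColor(cv2.resize(im,None,fx=3.5,fy=3.5),cv2.COLOR_RGB2BGR))
E
```

```text
(array([ 447.7 , -284.64,  442.02, -273.32,   -1.62,   -0.9 ,   -0.82]), np.float64(0.0484147166487598))
(array([ 443.43, -275.35,  443.67, -275.5 ,   -5.03,   -3.42,    5.69]), np.float64(0.022403968321553554))
(array([ 445.08, -278.91,  445.17, -278.39,   -3.6 ,   -1.03,   -3.98]), np.float64(0.08719777422616577))
```

View pics/s13c.png

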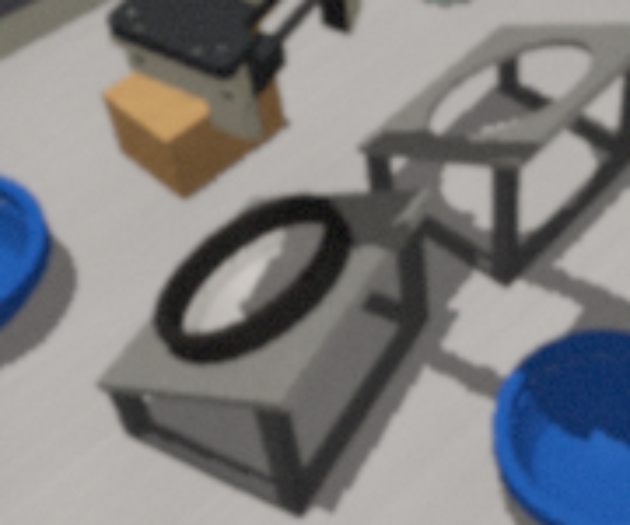

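```bash
python3 -m handwheel '{"translation":[[0.05,0,-0.1],[0,0,-0.2],[0,0,-0.2],[0,0,-0.1],[0,0,-0.07],[0,0,0],[0,0,0],[0,0,0]],"twist":[-0.009,0,0,0,0,0,0,0]}'
```

```text
time: 21.4
tool_pos: [550.0, 203.5, 151.8]
tcp_rot: [-3.108, -0.016, -1.291]
contact_force: [-0.3, 0.7, 0.0]
grip_width: 91.7
```

```bash
python3 -m handwheel '{"translation":[[-0.018,0.058,0],[0,0,-0.05],[0,0,-0.05],[0,0,-0.03],[0,0,0],[0,0,0],[0,0,0],[0,0,0]],"twist":[0.01,0,0,0,0,0,0,0]}'
python3 - <<'E'
from h import *
c=snap('side','s14');a=c['img'][100:280,120:300]
cv2.imwrite('pics/s14c.png',cv2.cvtColor(cv2.resize(a,None,fx=3.3,fy=3.3,interpolation=cv2.INTER_CUBIC),cv2.COLOR_RGB2BGR))
E
```

```text
time: 22.4
tool_pos: [547.4, 213.2, 131.9]
tcp_rot: [-3.106, -0.016, -1.274]
contact_force: [-0.4, -0.4, -1.1]
grip_width: 91.7
```

View pics/s14c.png

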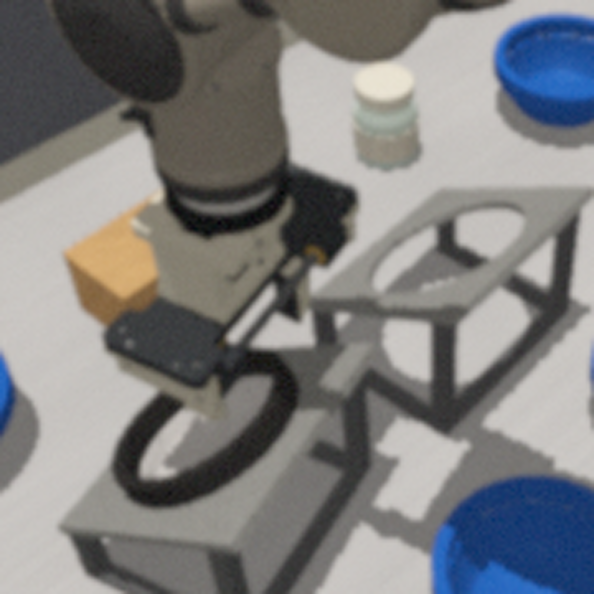

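```bash
python3 -m handwheel '{"translation":[[0,0,0],[0,0,0],[0,0,0],[0,0,0],[0,0,0],[0,0,0],[0,0,0],[0,0,0]],"twist":[0,0,0,0,0,0,0,0]}' 255; python3 -m handwheel '{"translation":[[0,0,0],[0,0,0],[0,0,0.05],[0,0,0.05],[0,0,0.05],[0,0,0.05],[0,0,0],[0,0,0]],"twist":[0,0,0,0,0,0,0,0]}'
python3 - <<'E'
from h import *
c=snap('side','s15');a=c['img'][100:280,120:300]
cv2.imwrite('pics/s15c.png',cv2.cvtColor(cv2.resize(a,None,fx=3.3,fy=3.3,interpolation=cv2.INTER_CUBIC),cv2.COLOR_RGB2BGR))
E
```

```text
time: 23.45
tool_pos: [547.5, 213.2, 132.1]
tcp_rot: [-3.106, -0.016, -1.274]
contact_force: [0.4, -0.1, -0.1]
grip_width: 16.3
time: 24.45
tool_pos: [547.5, 213.1, 164.6]
tcp_rot: [-3.105, -0.016, -1.274]
contact_force: [-0.4, -0.5, -1.7]
grip_width: 9.7
```

View pics/s15c.png

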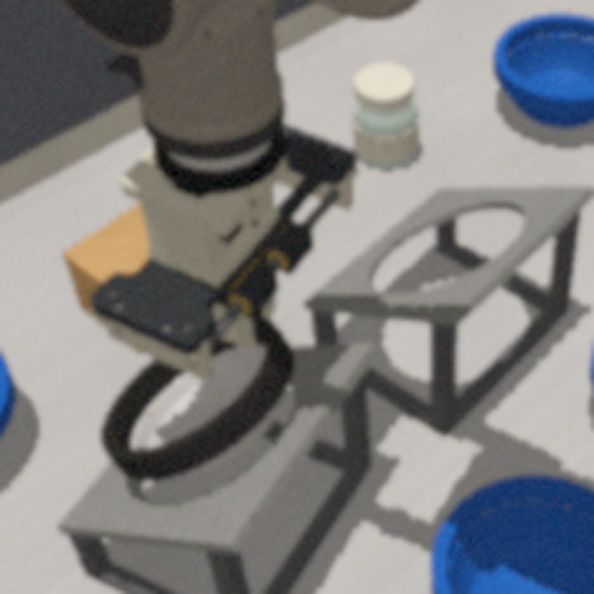

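```bash
python3 -m handwheel '{"translation":[[0,0,0.1],[0,0,0.15],[0,0,0.15],[0,0,0.15],[0,0,0.1],[0,0,0.05],[-0.02,-0.1,0],[-0.03,-0.2,0]],"twist":[0,0,0,0,0,0,0,0]}'; python3 -m handwheel '{"translation":[[-0.03,-0.28,0],[-0.04,-0.3,0],[-0.04,-0.3,0],[-0.04,-0.3,0],[-0.04,-0.3,0],[-0.04,-0.3,0],[-0.04,-0.3,0],[-0.04,-0.3,0]],"twist":[0,0,0,0,0,0,0,0]}'
```

```text
time: 25.5
tool_pos: [539.0, 167.5, 276.2]
tcp_rot: [-3.105, -0.016, -1.271]
contact_force: [-0.4, -0.1, -0.2]
grip_width: 9.8
time: 26.5
tool_pos: [482.8, -204.6, 271.0]
tcp_rot: [-3.114, -0.013, -1.271]
contact_force: [0.8, 0.0, -0.2]
grip_width: 9.4
```

```bash
python3 -m handwheel '{"translation":[[-0.01,-0.3,0],[-0.02,-0.28,0],[0,-0.15,0],[0,0,0],[0,0,-0.1],[0,0,-0.15],[0,0,-0.1],[0,0,0]],"twist":[0,0,0,0,0,0,0,0]}'
python3 - <<'E'
from h import *
c=snap('side','s16');a=c['img'][60:240,260:460]
cv2.imwrite('pics/s16c.png',cv2.cvtColor(cv2.resize(a,None,fx=3.3,fy=3.3,interpolation=cv2.INTER_CUBIC),cv2.COLOR_RGB2BGR))
E
```

```text
time: 27.5
tool_pos: [472.9, -315.1, 211.2]
tcp_rot: [-3.119, -0.004, -1.272]
contact_force: [0.1, -0.0, -1.6]
grip_width: 9.8
```

View pics/s16c.png

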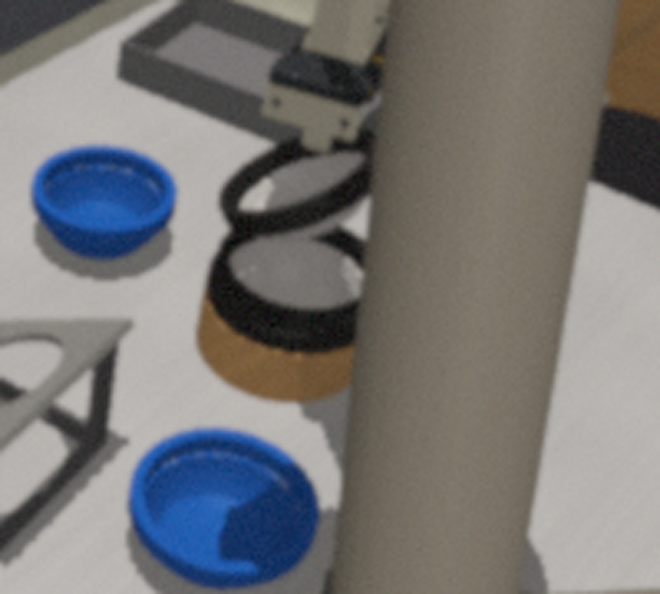

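```bash
python3 -m handwheel '{"translation":[[0.03,-0.11,0],[0,0,-0.1],[0,0,-0.1],[0,0,-0.07],[0,0,0],[0,0,0],[0,0,0],[0,0,0]],"twist":[0,0,0,0,0,0,0,0]}'
```

```text
time: 28.55
tool_pos: [478.8, -332.7, 170.1]
tcp_rot: [-3.117, -0.008, -1.271]
contact_force: [-0.3, -0.2, -2.2]
grip_width: 10.0
```

```bash
python3 -m handwheel '{"translation":[[-0.008,0.005,-0.02],[0,0,-0.02],[0,0,-0.01],[0,0,-0.01],[0,0,-0.008],[0,0,0],[0,0,0],[0,0,0]],"twist":[0,0,0,0,0,0,0,0]}'
python3 - <<'E'
from h import *
print(get_obs()['contact_force'],get_obs()['moment'])
c=snap('side','s17');a=c['img'][60:240,260:460]
cv2.imwrite('pics/s17c.png',cv2.cvtColor(cv2.resize(a,None,fx=3.3,fy=3.3,interpolation=cv2.INTER_CUBIC),cv2.COLOR_RGB2BGR))
E
```

```text
time: 29.55
tool_pos: [477.7, -332.4, 160.9]
tcp_rot: [-3.116, -0.01, -1.271]
contact_force: [-2.2, -0.3, 1.7]
grip_width: 9.7
[-2.24785256 -0.28768496  1.67147608] [0.13754305 0.12680603 0.06510455]
```

View pics/s17c.png

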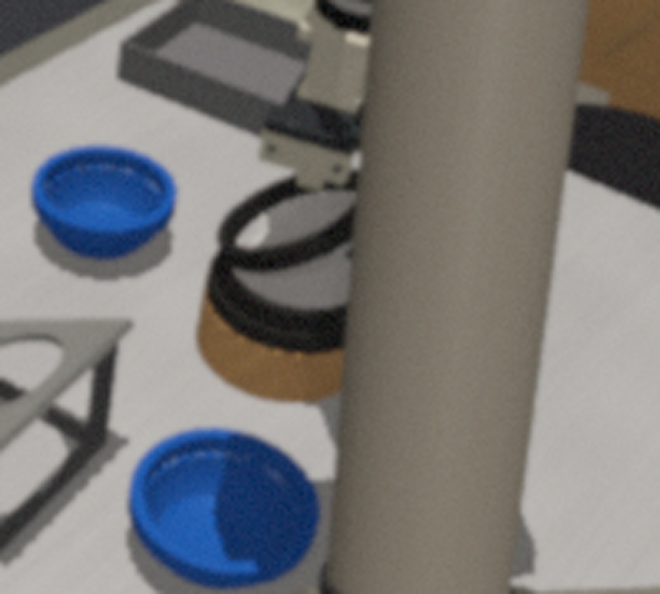

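```bash
python3 -m handwheel '{"translation":[[-0.012,-0.004,-0.015],[-0.012,-0.004,-0.015],[-0.012,-0.004,-0.016],[-0.012,-0.004,-0.016],[0,0,0],[0,0,0],[0,0,0],[0,0,0]],"twist":[0,0,0,0,0,0,0,0]}'
python3 - <<'E'
from h import *
print(get_obs()['contact_force'],get_obs()['moment'])
c=snap('side','s18');a=c['img'][60:240,260:460]
cv2.imwrite('pics/s18c.png',cv2.cvtColor(cv2.resize(a,None,fx=3.3,fy=3.3,interpolation=cv2.INTER_CUBIC),cv2.COLOR_RGB2BGR))
E
```

```text
time: 30.6
tool_pos: [470.5, -334.6, 151.2]
tcp_rot: [-3.114, -0.01, -1.272]
contact_force: [-0.1, 1.0, 2.9]
grip_width: 10.1
[-0.14484332  1.00593078  2.88567705] [ 0.37247953 -0.09507027  0.10528673]
```

View pics/s18c.png

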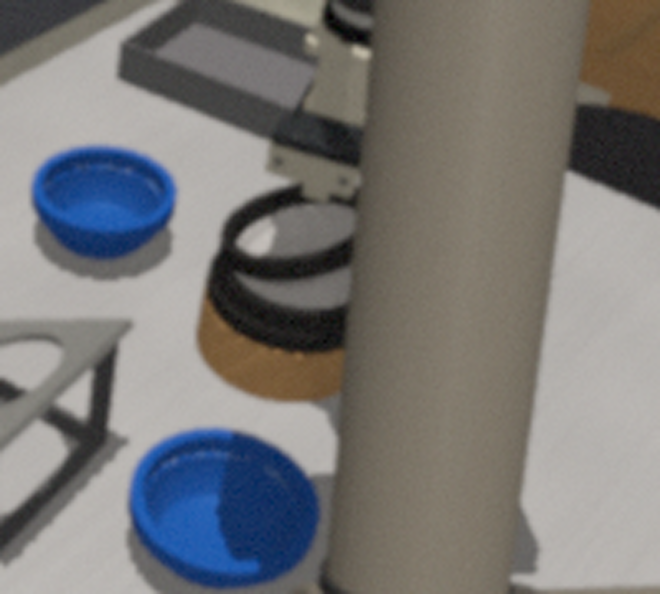

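```bash
python3 -m handwheel '{"translation":[[-0.011,-0.002,-0.017],[-0.011,-0.002,-0.017],[-0.011,-0.002,-0.017],[-0.01,-0.002,-0.017],[0,0,0],[0,0,0],[0,0,0],[0,0,0]],"twist":[0,0,0,0,0,0,0,0]}'
python3 - <<'E'
from h import *
print(get_obs()['contact_force'],get_obs()['moment'])
c=snap('side','s19');a=c['img'][60:240,260:460]
cv2.imwrite('pics/s19c.png',cv2.cvtColor(cv2.resize(a,None,fx=3.3,fy=3.3,interpolation=cv2.INTER_CUBIC),cv2.COLOR_RGB2BGR))
E
```

```text
time: 31.65
tool_pos: [464.3, -336.0, 140.2]
tcp_rot: [-3.113, -0.011, -1.272]
contact_force: [1.2, 0.0, 1.7]
grip_width: 9.7
[1.15624744 0.04103745 1.65205376] [ 0.31030856 -0.26805579  0.00946145]
```

View pics/s19c.png

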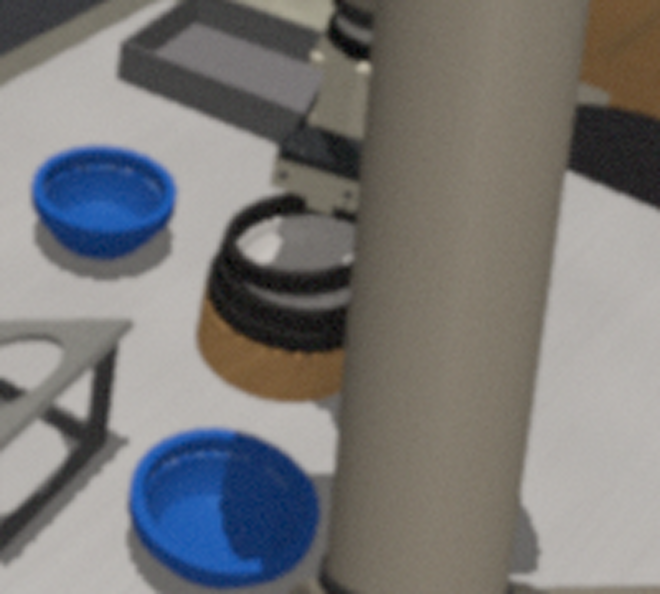

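Next to z ≈ 129, x ≈ 461.5.

```bash
python3 -m handwheel '{"translation":[[-0.007,-0.002,-0.017],[-0.006,-0.001,-0.017],[-0.005,0,-0.017],[-0.003,0,-0.015],[0,0,-0.01],[0,0,0],[0,0,0],[0,0,0]],"twist":[0,0,0,0,0,0,0,0]}'
python3 - <<'E'
from h import *
print(get_obs()['contact_force'],get_obs()['moment'])
c=snap('side','s20');a=c['img'][60:240,260:460]
cv2.imwrite('pics/s20c.png',cv2.cvtColor(cv2.resize(a,None,fx=3.3,fy=3.3,interpolation=cv2.INTER_CUBIC),cv2.COLOR_RGB2BGR))
E
```

```text
time: 32.7
tool_pos: [460.8, -337.1, 128.6]
tcp_rot: [-3.113, -0.012, -1.272]
contact_force: [-0.1, -0.1, 2.7]
grip_width: 9.4
[-0.14952507 -0.07481178  2.66325231] [ 0.1914328  -0.23658739  0.00942681]
```

View pics/s20c.png

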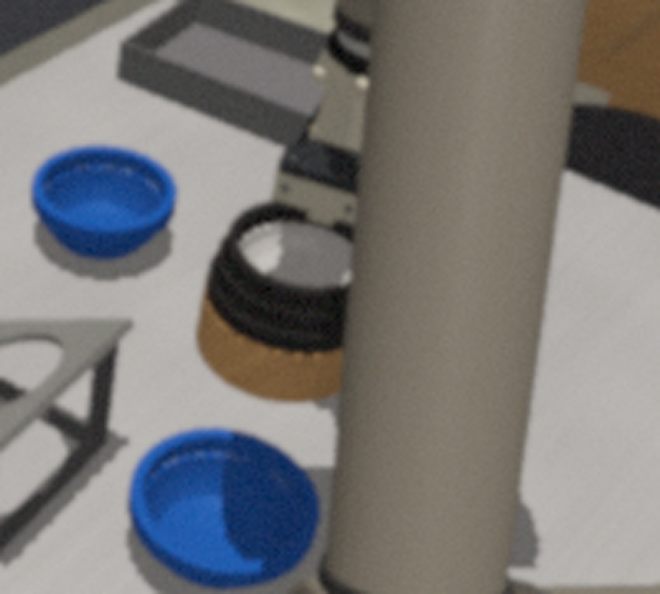

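```bash
python3 -m handwheel '{"translation":[[0,0,-0.01],[0,0,-0.01],[0,0,-0.007],[0,0,0],[0,0,0],[0,0,0],[0,0,0],[0,0,0]],"twist":[0,0,0,0,0,0,0,0]}';python3 -m handwheel '{"translation":[[0,0,0],[0,0,0],[0,0,0],[0,0,0],[0,0,0],[0,0,0],[0,0,0],[0,0,0]],"twist":[0,0,0,0,0,0,0,0]}' 0; python3 -m handwheel '{"translation":[[0,0,0.1],[0,0,0.2],[0,0,0.3],[0,0,0.3],[0.1,0.3,0],[0.12,0.35,0],[0.05,0.35,0],[0.05,0.35,0]],"twist":[0,0,0,0,0,0,0,0]}'; python3 -m handwheel '{"translation":[[0,0.3,0],[0,0.3,0],[0,0.3,0],[0,0.1,0],[0,0,0],[0,0,0],[0,0,0],[0,0,0]],"twist":[0,0,0,0,0,0,0,0]}'
python3 - <<'E'
from nest import *
snap('side','s21')
for n,c,b in(('s21c',cs,(80,200,290,410)),('t21c',ct,(170,270,310,430))):
    a=c['img'][b[0]:b[1],b[2]:b[3]]
    cv2.imwrite(f'pics/{n}.png',cv2.cvtColor(cv2.resize(a,None,fx=5,fy=5,interpolation=cv2.INTER_CUBIC),cv2.COLOR_RGB2BGR))
for n,c in(('side',cs),('top',ct)):
  for l in['large_cover','middle_cover','small_cover','carton','jar','tape_roll']:
    r=spot_point(n,l); print(n,l,[(round(x['score'],2),w(c,x['position'])) for x in r if l!='middle_cover' or abs(w(c,x['position'])[1]+277)<30 and w(c,x['position'])[0]<500])
E
```

```text
time: 33.75
tool_pos: [460.7, -337.1, 128.6]
tcp_rot: [-3.113, -0.014, -1.271]
contact_force: [0.4, 0.2, 4.5]
grip_width: 9.6
time: 34.75
tool_pos: [459.7, -336.6, 126.9]
tcp_rot: [-3.115, -0.011, -1.271]
contact_force: [0.2, 0.3, -0.4]
grip_width: 85.0
time: 35.75
tool_pos: [508.2, -132.2, 275.0]
tcp_rot: [-3.108, -0.019, -1.278]
contact_force: [1.2, -0.4, 0.3]
grip_width: 91.6
time: 36.75
tool_pos: [508.5, 22.2, 281.3]
tcp_rot: [-3.101, -0.024, -1.277]
contact_force: [1.3, -0.8, -0.5]
grip_width: 91.6
side large_cover [(0.58, array([ 441.14, -277.95,    5.43]))]
side middle_cover [(0.62, array([ 447.02, -281.52,   37.53])), (0.51, array([ 442.8 , -281.14,   76.58]))]
side small_cover [(0.97, array([ 437.88, -283.25,   75.76]))]
side carton [(0.8, array([743.69, 171.2 ,   1.53])), (0.7, array([ 442.62, -282.74,   -2.09]))]
side jar [(0.84, array([ 750.75, -108.31,    5.99]))]
side tape_roll [(0.96, array([285.67, 344.76,   2.2 ]))]
top large_cover []
top middle_cover []
top small_cover [(0.95, array([ 448.68, -275.89,   78.32]))]
top carton [(0.93, array([749.63, 172.33,  -2.58]))]
top jar [(0.94, array([ 749.62, -106.41,   -3.91]))]
top tape_roll [(0.57, array([288.42, 348.01,  -2.32]))]
```

View pics/s21c.png

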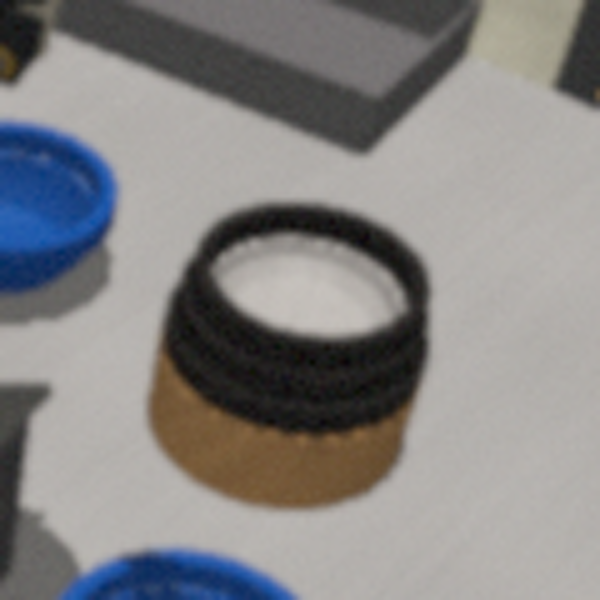

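View pics/t21c.png

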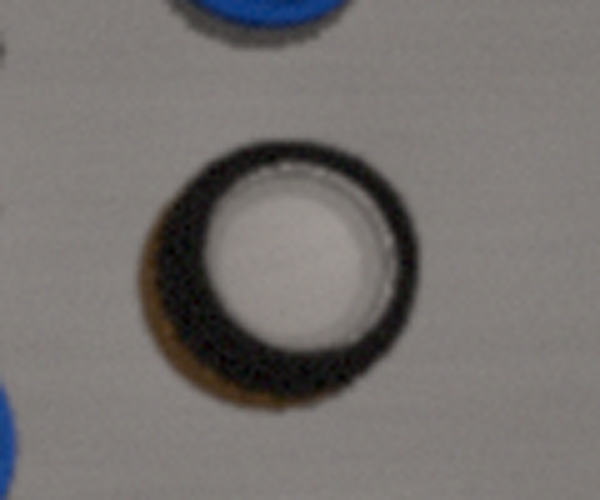

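View pics/s21.png

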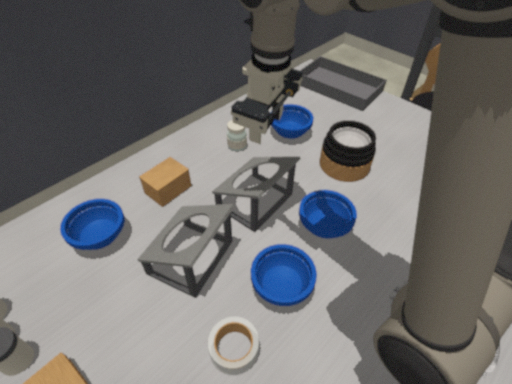

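Run:
```python
from nest import *
C=np.array([443.5,-277,0])
f=lambda p:[(np.array([443.3,-277,60.]),np.eye(3),78,67),(np.array([443.3,-277,80.]),np.eye(3),73,62),(np.array([p[0],p[1],100.+p[4]]),tiltR(p[2],p[3]),68,57)]
for cams in([cs],[ct],[cs,ct]): print(nest([443,-277,0,0,0.],f,cams))
out=[]
for c,b in((cs,(80,200,290,410)),(ct,(170,270,310,430))):
    im=cv2.cvtColor(cv2.resize(c['img'],None,fx=6,fy=6,interpolation=cv2.INTER_CUBIC),cv2.COLOR_RGB2BGR)
    for z,r,col in((60,78,(0,0,255)),(80,73,(0,255,255)),(100,68,(255,0,255)),(120,68,(0,255,0)),(120,57,(0,255,0)),(80,78,(0,0,255)),(100,73,(0,255,255))):
        cv2.polylines(im,[np.round((proj(c,circ(C,np.eye(3),r,z))+.5)*6).astype(int)],True,col,1)
    out.append(im[b[0]*6+60:b[0]*6+540,b[2]*6+100:b[2]*6+500 if 0 else b[2]*6+620][:480,:480])
cv2.imwrite('pics/ov2.png',np.hstack([o[:480,:390+0] for o in out]))
```

```text
(array([ 440.98, -271.37,   -1.96,   -0.88,    0.55]), np.float64(0.06358754944756699))
(array([ 443.96, -275.84,  -17.7 ,  -14.34,    7.95]), np.float64(0.020446274496720065))
(array([ 444.48, -277.21,   -3.73,   -2.57,   -3.15]), np.float64(0.09064525562671483))
```

View pics/ov2.png

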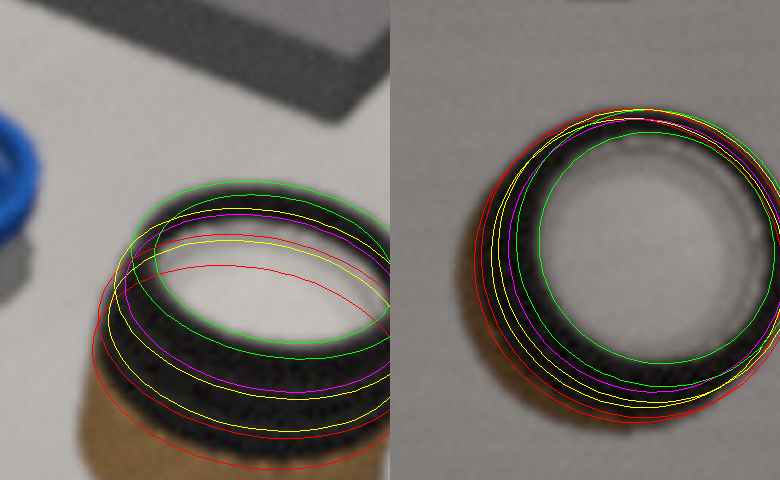

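```bash
python3 -c "
from plant import *
print(get_obs()['time'],get_obs()['contact_force']); print(close_job())"
```

```text
37.6 [-0.06393585 -0.14458622 -0.8205426 ]
the job is handed in; nothing more can be done
None
```

The three covers are nested, and I handed the job in at 37.6 s with the gripper open and clear of everything. I took each cover off its stand by the side of its rim band. I then levelled it against the far edge of the band below, with about 3–5 N of contact, and let go once it sat flat. The middle one went in first, then the smallest.

**Last checks:**
- **Stack:** the side view shows three even, level bands on the collar. Outlines drawn for a fully seated, level stack match both pictures to about a pixel or two.
- **Heights:** the origins read about 34–38 mm for the middle cover (seated is 36) and 76–78 mm for the smallest (seated is 74). Both are within the networks' error of about 4 mm.
- **Bystanders:** the carton, jar and tape roll read the same positions as at the start, within the same error, and I never went near the blue look-alikes.

**Checks that disagreed:**
- **Tilt fits:** the fit from the top view alone gave a meaningless tilt of about 18 degrees for the smallest cover, because a top view barely shows tilt. The side-view fits gave about 2 degrees or less for both covers. The side-and-top fits gave about 4 degrees for both. I relied on the overlays and the side view.
- **Final network look:** from the top it did not find the largest or middle cover, as the smallest one hides them.

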